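# Reset the tripped breaker on the workshop power board

## Robot

A 6-joint arm with a two-finger parallel gripper is mounted at the origin on the work surface. World frame = base frame: x ahead of the robot, y to its left, z up, the work surface at z = 0. Lengths are in mm, angles in rad, forces in N, time in s.
With the tool pointing down it reaches from about 350 to 775 mm from the base axis. Payload 7.3 kg.
Tool frame: the origin (TCP) lies between the finger pads; the fingertips stand tcp_to_tips ahead of it and the grasp point (between the pads) lies 5 mm behind it (tcp_to_tips is the distance from the TCP to the fingertips, in mm); z points along the fingers, x is the direction in which the jaws open and shut, and the axes are right-handed (so a half turn about z gives the same grasp; the last joint's range is limited). The gripper opens to 92 mm and grips with 3 to 60 N. Pads are 19 mm wide; open, the fingers measure 130 mm over their backs; the gripper's body (75 mm by 190 mm) begins 47 mm behind the grasp point.
Start: joints at [-1.258, 0.342, 1.524, -0, 1.275, -0.146], TCP at [232.533, -470.718, 201.941] pointing down, gripper open.
Joint ranges: [-2.53, 2.53], [-0.77, 2.02], [0.04, 2.7], [-1, 4.14], [0.28, 2.66], [-3.11, 3.11]. Speed limits (rad/s): [2.57, 2.57, 3.14, 3.14, 3.14, 3.14].

## Interface

Orientations are given as [roll, pitch, yaw] about the fixed x, y, z axes, in that order (R = Rz(yaw) Ry(pitch) Rx(roll)).
In Python, from plant import * gives the robot as it stands.
- The arm moves only by the tool drive_tool, never from a script. Its argument "deltas" is a list of rows, each an object of numbers: "hand": the gripper's target within -1 to 1 (shut at 1, half-way at 0, fully open at -1); "tx", "ty", "tz": the shift along the tool's x, y, z each as a share of 4 cm, from -1 to 1; "wx", "wy", "wz": the turn, a rotation vector about the tool's x, y, z each as a share of 5 degrees, from -1 to 1. In form: [{"hand": .., "tx": .., "ty": .., "tz": .., "wx": .., "wy": .., "wz": ..}, ...]. A call has 1 to 20 rows; each row shifts and turns the commanded pose from where the row before left it, along the tool's axes as they then stand; what a row does not reach is not made up. A row lasts 1/12 s, in which the tool goes at most 41.7 mm and 7.16 degrees, less where a joint would pass 70% of its speed; a pose out of reach is approached as far as the arm can. A call with a number of a shift or a turn outside -1 to 1 is refused whole. A call with a gripper value outside its range is refused whole. The fingers move at their own pace and stop on an object; the grip force is fixed at half the most. Time passes only in rows, so rows that do not move let the fingers close. It gives the time, the measured TCP pose, the force and the opening at its end, in the units of the state.
- get_obs(): the state, without advancing time (a new reading comes with each control period).
- capture(name): name is "scene" or "top" or "wrist"; returns the picture (400x640x3 uint8, red, green, blue); there is no depth.
- camera_model(name): a dict with "fx", "fy", "cx", "cy" (pixels), "D" ([k1, k2, p1, p2, k3] as OpenCV has them; the pictures are not rectified), "rvec" (rotation vector, rad) and "tvec" (3), from world to camera coordinates, as OpenCV has them. Camera axes: x right, y down, z forward; pixel columns grow to the right and rows downward; lengths in mm; the calibration is good to about 2 mm. A picture is of the moment at which its call begins: read the wrist's pose just before it. camera_model takes no time and is no camera call; for the wrist camera it gives the pose at the moment of the call.
- close_job(): hands the job in, once; it reports no verdict.
The state is a dict: "time": time; "joint_positions": joint angles; "dq": joint speeds; "tau": joint torques, N m; "tool_pos": TCP position; "tcp_rot": TCP orientation; "contact_force": force on the tool from outside, world axes, zero at the start; "moment": the same for the moment, N m; "grip_width": finger opening in mm.
Only numpy, scipy, OpenCV 4.12 (cv2) and the standard library are available. Lean on these libraries where they do the work, as an engineer would, in place of code of your own. Each camera call takes 0.05 s, during which the arm holds its last target.

## Task

On the school workbench's plywood power board, one of the three breakers has tripped: its orange lever stands about half-way, upright. Reset it: push that lever fully to the off stop (red-mark end) and then throw it fully to the on stop (green-mark end), and let go. Leave the other two breakers as they are, one fully on and one fully off.

Things in the scene. Friction and masses are not known exactly. Their poses are not given: they have to be found in the camera images.
- lever_tripped (a joint): Angle (rad) of the tripped breaker's lever: 0 = off stop, leaning 0.6 rad to the red mark (-x of its pivot frame); 0.6 upright; 1.2 = on stop, leaning 0.6 rad to the green mark (+x). Starts at 0.48 to 0.72. No spring: it stays where left; about 3 N at its end moves it; stops are rigid. A flat paddle 12 mm thick; the orange end is 32 mm wide (y) and spans 38 to 72 mm from the pivot.
- tripped_pivot (a point): Fixed point on the tripped lever's hinge axis, mid-breaker, 63 mm above the table. x points to the breaker's green (on) mark, y along the hinge, z up. Grey case 130 (x) x 76 mm, its top at pivot height; a black block 84 x 56 mm rises 12 mm above it; only levers stand higher. Three like breakers stand 110 mm apart along y on a fixed plywood board; any of the three may be the tripped one.
- lever_running (a joint): Lever angle of the breaker that is on (leaning fully to its green mark), same size and values as lever_tripped; starts at 1.15 to 1.2. Leave it alone.
- lever_spare (a joint): Lever angle of the breaker that is off (leaning fully to its red mark), same size and values as lever_tripped; starts at 0 to 0.05. Leave it alone.

How it is judged:
By the outcome, as a careful person would: the job done as asked, in the order asked, and still so for the second after the job is handed in, with the robot touching nothing.
It also fails if it takes over 32 s, if anything falls off the work surface, if the arm or the gripper's body presses on something with over 40 N, if the wrist force passes 120 N, or if a joint passes its speed limit or range.

## Working session

There is one attempt and no reset: what is moved stays moved. The work goes in short steps, Python scripts to look and compute and a tool call to move; the robot and the scene stay as the last step left them, time stands still between calls to the robot, and variables do not carry over. Pictures are saved under pics/ and viewed, and the job is handed in when it is done.

Besides the shell and the picture viewer there is one more tool, called after ">>>" as name(argument=value, ...) on one line, values as JSON. drive_tool: Moves the arm, as the interface text tells. Its arguments: {"type":"object","properties":{"deltas":{"type":"array","items":{"type":"object","properties":{"hand":{"type":"number"},"tx":{"type":"number"},"ty":{"type":"number"},"tz":{"type":"number"},"wx":{"type":"number"},"wy":{"type":"number"},"wz":{"type":"number"}}}}},"required":["deltas"]}

```bash
mkdir -p pics; ls; python3 - <<'E'
from plant import *
import cv2
o=get_obs();print(o)
for n in["scene","top"]:
    cv2.imwrite(f"pics/{n}0.png",capture(n)[:,:,::-1])
    m=camera_model(n);print(m)
E
```

```text
pics
{'time': 0.0, 'joint_positions': array([-1.25800378e+00,  3.42699458e-01,  1.52502336e+00, -1.03367486e-05,
        1.27539683e+00, -1.45991733e-01]), 'dq': array([-0.00044831,  0.00016306, -0.00015769,  0.00059822, -0.00171952,
       -0.00026297]), 'tau': array([ 4.26207798e-04, -4.31237698e+01, -2.44217741e+01,  7.15392851e-02,
        5.61062491e-02, -1.20130626e-04]), 'tool_pos': array([ 232.38211242, -470.26945699,  201.25485504]), 'tcp_rot': array([-3.14138029e+00,  1.51219123e-03, -1.11200887e+00]), 'contact_force': array([0.18317744, 0.71884157, 0.44071836]), 'moment': array([ 0.0291685 , -0.00874268,  0.00330454]), 'grip_width': 91.5254262354472}
{'fx': 435.86594328876316, 'fy': 435.86594328876316, 'cx': 319.25766731035674, 'cy': 200.13370787366995, 'D': array([-0.10860732,  0.        ,  0.        ,  0.        ,  0.        ]), 'rvec': array([ 1.98536152,  0.97231683, -0.53991698]), 'tvec': array([-396.14593648, -143.21683157, 1200.13941061])}
{'fx': 427.2417353806682, 'fy': 427.2417353806682, 'cx': 315.06252389124774, 'cy': 204.79987108321473, 'D': array([-0.02271922,  0.        ,  0.        ,  0.        ,  0.        ]), 'rvec': array([ 2.16484093, -2.22919182,  0.08028709]), 'tvec': array([ 43.76857906, 567.55846407, 728.85129657])}
```

View pics/scene0.png

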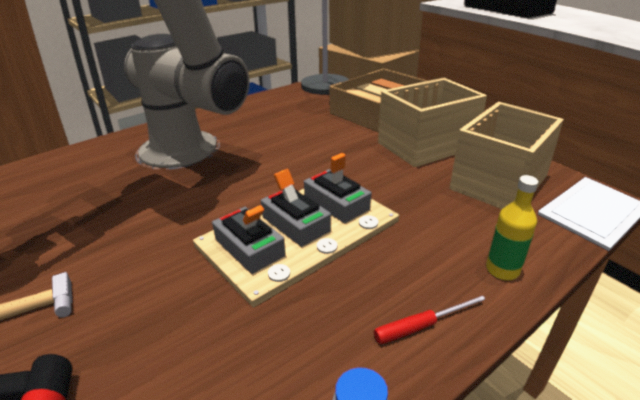

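View pics/top0.png

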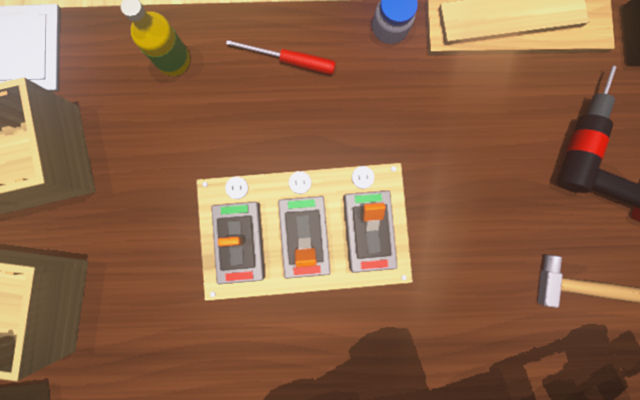

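The tripped breaker is the left one in the top view: its orange lever is upright at about (230,241), with green at (235,210) and red at (238,276). The middle one (305,257) is off and the right one (373,212) is on. Next I measure the marks.

```bash
cat > h.py <<'E'
import cv2, numpy as np
def ray(m,uv):
    K=np.array([[m['fx'],0,m['cx']],[0,m['fy'],m['cy']],[0,0,1]])
    p=cv2.undistortPoints(np.array([[uv]],float),K,np.array(m['D'])).ravel()
    R=cv2.Rodrigues(np.array(m['rvec']))[0]
    return -R.T@np.array(m['tvec']), R.T@np.array([p[0],p[1],1])
def onz(m,uv,z):
    c,d=ray(m,uv); return c+d*(z-c[2])/d[2]
def tri(ms,uvs):
    A=np.zeros((3,3));b=np.zeros(3)
    for m,uv in zip(ms,uvs):
        c,d=ray(m,uv);d/=np.linalg.norm(d);P=np.eye(3)-np.outer(d,d);A+=P;b+=P@c
    return np.linalg.solve(A,b)
def blobs(im,col,box,amin=15):
    h=cv2.cvtColor(im,cv2.COLOR_BGR2HSV);H,S,V=[h[:,:,i].astype(int) for i in range(3)]
    g={'green':(H>45)&(H<85)&(S>90)&(V>80),'red':((H<5)|(H>174))&(S>150)&(V>110),'orange':(H>=6)&(H<17)&(S>200)&(V>130)}[col]
    m=np.zeros(g.shape,np.uint8);x0,y0,x1,y1=box;m[y0:y1,x0:x1]=g[y0:y1,x0:x1]
    n,l,s,c=cv2.connectedComponentsWithStats(m)
    return [(c[i].round(1),s[i]) for i in range(1,n) if s[i][4]>=amin]
E
python3 - <<'E'
from plant import *
from h import *
for n,box in(("top",(195,160,415,300)),("scene",(190,140,400,295))):
    im=cv2.imread(f"pics/{n}0.png");m=camera_model(n)
    for c in('green','red','orange'):
        for b in blobs(im,c,box): print(n,c,b[0],b[1],onz(m,b[0],63 if c!='orange' else 120).round(1))
E
python3 -c "
import plant;print([k for k in dir(plant) if k[0]!='_'], getattr(plant,'tcp_to_tips',None))"
```

```text
top green [368.2 198.1] [355 194  26   9 161] [574.3 -59.8  63. ]
top green [301.1 203.6] [289 200  25   8 155] [568.5  50.6  63. ]
top green [233.7 209.3] [221 206  27   8 164] [562.3 160.9  63. ]
top red [374.1 264. ] [362 260  25   8 135] [466.6 -65.4  63. ]
top red [306.3 269.7] [294 266  25   8 137] [460.8  45.1  63. ]
top red [238.3 275.7] [226 272  26   8 151] [454.4 155.5  63. ]
top orange [374.8 206.4] [365 204  19   8  82] [557.4 -61.3 120. ]
top orange [304.9 262.6] [296 258  20   9  97] [476.5  46.3 120. ]
scene green [354.4 195.9] [346 191  18  11  79] [560.2 160.7  63. ]
scene green [312.1 217.4] [302 212  21  12  99] [566.2  50.9  63. ]
scene green [262.9 242.1] [252 236  23  14 131] [571.6 -59.5  63. ]
scene red [318.  174.9] [311 171  15   9  44] [448.5 154.   63. ]
scene red [274.8 194.2] [269 191  13   8  39] [454.9  39.3  63. ]
scene red [229.5 214.4] [220 210  21  10  61] [460.5 -66.5  63. ]
scene orange [337.7 156.7] [331 153  14   8  67] [493.2 171.9 120. ]
scene orange [283.5 178.1] [274 169  20  20 235] [495.   38.1 120. ]
scene orange [254.2 211.2] [246 206  18  11 106] [555.  -60.7 120. ]
['Unreachable', 'camera_model', 'capture', 'close_job', 'get_obs', 'tcp_to_tips'] 14.0
```

>>> drive_tool(deltas=[{"hand": -0.4, "tx": -0.55, "ty": -0.66}, {"hand": -0.4, "tx": -0.55, "ty": -0.66}, {"hand": -0.4, "tx": -0.55, "ty": -0.66}, {"hand": -0.4, "tx": -0.55, "ty": -0.66}, {"hand": -0.4, "tx": -0.55, "ty": -0.66}, {"hand": -0.4, "tx": -0.55, "ty": -0.66}, {"hand": -0.4, "tx": -0.55, "ty": -0.66}, {"hand": -0.4, "tx": -0.55, "ty": -0.66}, {"hand": -0.4, "tx": -0.55, "ty": -0.66}, {"hand": -0.4, "tx": -0.55, "ty": -0.66}, {"hand": -0.4, "tx": -0.55, "ty": -0.66}, {"hand": -0.4, "tx": -0.55, "ty": -0.66}, {"hand": -0.4, "tx": -0.55, "ty": -0.66}, {"hand": -0.4, "tx": -0.55, "ty": -0.66}, {"hand": -0.4, "tx": -0.55, "ty": -0.66}, {"hand": -0.4, "tx": -0.55, "ty": -0.66}, {"hand": -0.4, "tx": -0.55, "ty": -0.66}, {"hand": -0.4, "tx": -0.55, "ty": -0.66}])

```text
invalid input
```

>>> drive_tool(deltas=[{"hand": -0.4, "wz": -1}, {"hand": -0.4, "wz": -1}, {"hand": -0.4, "wz": -1}, {"hand": -0.4, "wz": -1}, {"hand": -0.4, "wz": -1}, {"hand": -0.4, "wz": -1}, {"hand": -0.4, "wz": -1}, {"hand": -0.4, "wz": -1}, {"hand": -0.4, "wz": -1}, {"hand": -0.4, "wz": -1}, {"hand": -0.4, "wz": -1}, {"hand": -0.4, "wz": -1}, {"hand": -0.4, "wz": -1}, {"hand": -0.4, "wz": -0.34}, {"hand": -0.4}])

```text
invalid input
```

The rows probably need every field, so I'll send one complete row to test that.

>>> drive_tool(deltas=[{"hand": -0.4, "tx": -0.55, "ty": -0.66, "tz": 0, "wx": 0, "wy": 0, "wz": 0}])

```text
time: 0.18
tool_pos: [245.0, -442.7, 201.2]
tcp_rot: [3.14, -0.001, -1.116]
contact_force: [0.3, 0.3, 0.1]
grip_width: 88.8
```

>>> drive_tool(deltas=[{"hand": -0.4, "tx": -0.55, "ty": -0.66, "tz": 0, "wx": 0, "wy": 0, "wz": 0}, {"hand": -0.4, "tx": -0.55, "ty": -0.66, "tz": 0, "wx": 0, "wy": 0, "wz": 0}, {"hand": -0.4, "tx": -0.55, "ty": -0.66, "tz": 0, "wx": 0, "wy": 0, "wz": 0}, {"hand": -0.4, "tx": -0.55, "ty": -0.66, "tz": 0, "wx": 0, "wy": 0, "wz": 0}, {"hand": -0.4, "tx": -0.55, "ty": -0.66, "tz": 0, "wx": 0, "wy": 0, "wz": 0}, {"hand": -0.4, "tx": -0.55, "ty": -0.66, "tz": 0, "wx": 0, "wy": 0, "wz": 0}, {"hand": -0.4, "tx": -0.55, "ty": -0.66, "tz": 0, "wx": 0, "wy": 0, "wz": 0}, {"hand": -0.4, "tx": -0.55, "ty": -0.66, "tz": 0, "wx": 0, "wy": 0, "wz": 0}, {"hand": -0.4, "tx": -0.55, "ty": -0.66, "tz": 0, "wx": 0, "wy": 0, "wz": 0}, {"hand": -0.4, "tx": -0.55, "ty": -0.66, "tz": 0, "wx": 0, "wy": 0, "wz": 0}, {"hand": -0.4, "tx": -0.55, "ty": -0.66, "tz": 0, "wx": 0, "wy": 0, "wz": 0}, {"hand": -0.4, "tx": -0.55, "ty": -0.66, "tz": 0, "wx": 0, "wy": 0, "wz": 0}, {"hand": -0.4, "tx": -0.55, "ty": -0.66, "tz": 0, "wx": 0, "wy": 0, "wz": 0}, {"hand": -0.4, "tx": -0.55, "ty": -0.66, "tz": 0, "wx": 0, "wy": 0, "wz": 0}, {"hand": -0.4, "tx": -0.55, "ty": -0.66, "tz": 0, "wx": 0, "wy": 0, "wz": 0}, {"hand": -0.4, "tx": -0.55, "ty": -0.66, "tz": 0, "wx": 0, "wy": 0, "wz": 0}, {"hand": -0.4, "tx": -0.55, "ty": -0.66, "tz": 0, "wx": 0, "wy": 0, "wz": 0}])

```text
time: 1.6
tool_pos: [483.4, 96.6, 201.6]
tcp_rot: [3.141, 0.0, -1.112]
contact_force: [0.4, 0.2, -0.6]
grip_width: 64.2
```

>>> drive_tool(deltas=[{"hand": -0.4, "tx": 0, "ty": 0, "tz": 0, "wx": 0, "wy": 0, "wz": -1}, {"hand": -0.4, "tx": 0, "ty": 0, "tz": 0, "wx": 0, "wy": 0, "wz": -1}, {"hand": -0.4, "tx": 0, "ty": 0, "tz": 0, "wx": 0, "wy": 0, "wz": -1}, {"hand": -0.4, "tx": 0, "ty": 0, "tz": 0, "wx": 0, "wy": 0, "wz": -1}, {"hand": -0.4, "tx": 0, "ty": 0, "tz": 0, "wx": 0, "wy": 0, "wz": -1}, {"hand": -0.4, "tx": 0, "ty": 0, "tz": 0, "wx": 0, "wy": 0, "wz": -1}, {"hand": -0.4, "tx": 0, "ty": 0, "tz": 0, "wx": 0, "wy": 0, "wz": -1}, {"hand": -0.4, "tx": 0, "ty": 0, "tz": 0, "wx": 0, "wy": 0, "wz": -1}, {"hand": -0.4, "tx": 0, "ty": 0, "tz": 0, "wx": 0, "wy": 0, "wz": -1}, {"hand": -0.4, "tx": 0, "ty": 0, "tz": 0, "wx": 0, "wy": 0, "wz": -1}, {"hand": -0.4, "tx": 0, "ty": 0, "tz": 0, "wx": 0, "wy": 0, "wz": -1}, {"hand": -0.4, "tx": 0, "ty": 0, "tz": 0, "wx": 0, "wy": 0, "wz": -1}, {"hand": -0.4, "tx": 0, "ty": 0, "tz": 0, "wx": 0, "wy": 0, "wz": -1}, {"hand": -0.4, "tx": 0, "ty": 0, "tz": 0, "wx": 0, "wy": 0, "wz": -0.34}])

```text
time: 2.77
tool_pos: [482.9, 94.8, 201.5]
tcp_rot: [3.142, 0.001, 0.057]
contact_force: [-0.4, 0.5, -0.8]
grip_width: 64.6
```

>>> drive_tool(deltas=[{"hand": -0.4, "tx": 0.36, "ty": -0.77, "tz": 0, "wx": 0, "wy": 0, "wz": 0}, {"hand": -0.4, "tx": 0.36, "ty": -0.77, "tz": 0, "wx": 0, "wy": 0, "wz": 0}, {"hand": -0.4, "tx": 0, "ty": 0, "tz": 0, "wx": 0, "wy": 0, "wz": 0}])

```text
time: 3.02
tool_pos: [510.0, 161.7, 201.5]
tcp_rot: [-3.14, -0.001, 0.054]
contact_force: [-1.7, -0.2, -0.8]
grip_width: 64.2
```

```bash
python3 - <<'E'
from plant import *
import cv2
print(get_obs()['tool_pos'])
for n in["wrist","scene"]:
    cv2.imwrite(f"pics/{n}1.png",capture(n)[:,:,::-1])
E
```

```text
[510.01929787 161.739342   201.45212465]
```

View pics/wrist1.png

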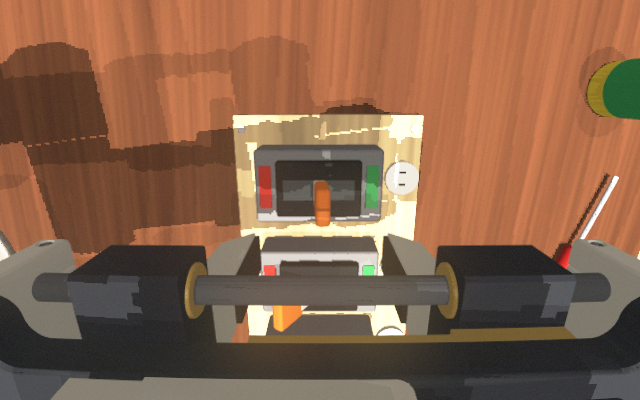

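View pics/scene1.png

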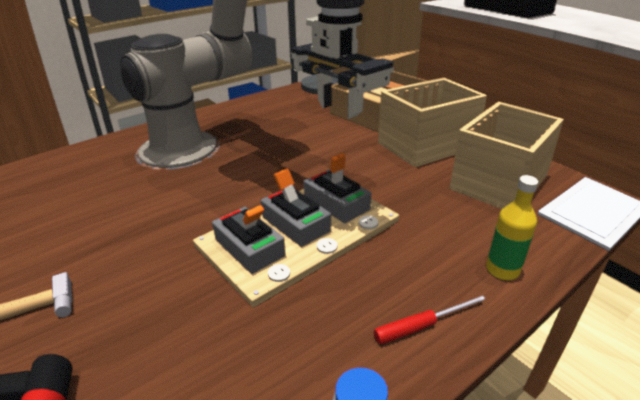

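The wrist view shows the tripped breaker at the top: red mark (264,187), green mark (373,187), lever upright at (322,203). I'll cross-check the positions with that camera.

```bash
python3 - <<'E'
from plant import *
from h import *
im=cv2.imread("pics/wrist1.png");m=camera_model("wrist")
for c in('green','red','orange'):
    for b in blobs(im,c,(235,120,425,235)): print(c,b[0],b[1],onz(m,b[0],63).round(1))
for uv in((322,182),(322,224)): print(onz(m,uv,135).round(1))
E
```

```text
green [371.8 186.2] [366 166  13  42 481] [559.5 155.1  63. ]
red [264.8 186.8] [259 166  13  42 470] [451.4 148.5  63. ]
[507.8 174.1 135. ]
[509.8 139.2 135. ]
```

>>> drive_tool(deltas=[{"hand": -0.4, "tx": -0.05, "ty": 0.11, "tz": 0.4, "wx": 0, "wy": 0, "wz": 0}, {"hand": -0.4, "tx": 0, "ty": 0, "tz": 0.6, "wx": 0, "wy": 0, "wz": 0}, {"hand": -0.4, "tx": 0, "ty": 0, "tz": 0.6, "wx": 0, "wy": 0, "wz": 0}, {"hand": -0.4, "tx": 0, "ty": 0, "tz": 0.4, "wx": 0, "wy": 0, "wz": 0}, {"hand": -0.4, "tx": 0, "ty": 0, "tz": 0.1, "wx": 0, "wy": 0, "wz": 0}, {"hand": -0.4, "tx": 0, "ty": 0, "tz": 0, "wx": 0, "wy": 0, "wz": 0}])

```text
time: 3.62
tool_pos: [506.0, 152.4, 116.9]
tcp_rot: [3.141, 0.003, 0.051]
contact_force: [-0.4, 0.1, 1.6]
grip_width: 64.5
```

```bash
python3 - <<'E'
from plant import *
import cv2
for n in["wrist","scene"]:
    cv2.imwrite(f"pics/{n}2.png",capture(n)[:,:,::-1])
E
```

```text
(no output)
```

View pics/wrist2.png

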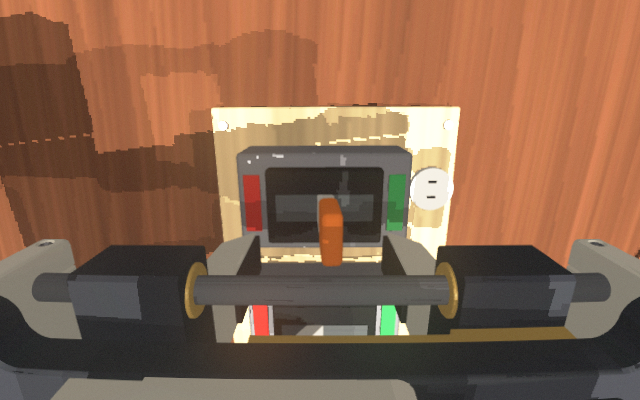

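View pics/scene2.png

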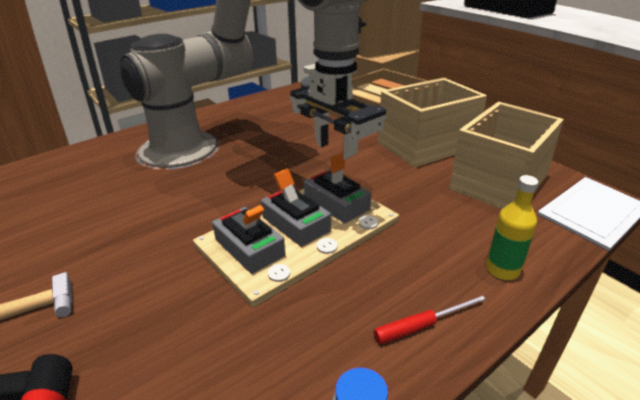

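```bash
python3 - <<'E'
from plant import *
from h import *
for n in('scene','wrist','top'):
    m=camera_model(n);K=np.array([[m['fx'],0,m['cx']],[0,m['fy'],m['cy']],[0,0,1]])
    P=np.array([[474,152,103],[538,154,103],[506,152,117],[508,157,135],[508,157,101],[508,141,135],[508,173,135]],float)
    print(n,cv2.projectPoints(P,m['rvec'],m['tvec'],K,m['D'])[0].reshape(-1,2).round().tolist())
cv2.imwrite("pics/top2.png",capture("top")[:,:,::-1])
im=cv2.imread("pics/scene2.png")[80:220,260:420];cv2.imwrite("pics/crop2.png",cv2.resize(im,None,fx=4,fy=4))
E
```

```text
scene [[324.0, 163.0], [345.0, 175.0], [334.0, 163.0], [337.0, 155.0], [337.0, 170.0], [330.0, 157.0], [343.0, 153.0]]
wrist [[270.0, 223.0], [369.0, 225.0], [319.0, 233.0], [323.0, 238.0], [323.0, 217.0], [322.0, 264.0], [325.0, 210.0]]
top [[236.0, 266.0], [234.0, 224.0], [234.0, 245.0], [228.0, 244.0], [232.0, 243.0], [239.0, 244.0], [217.0, 244.0]]
```

View pics/crop2.png

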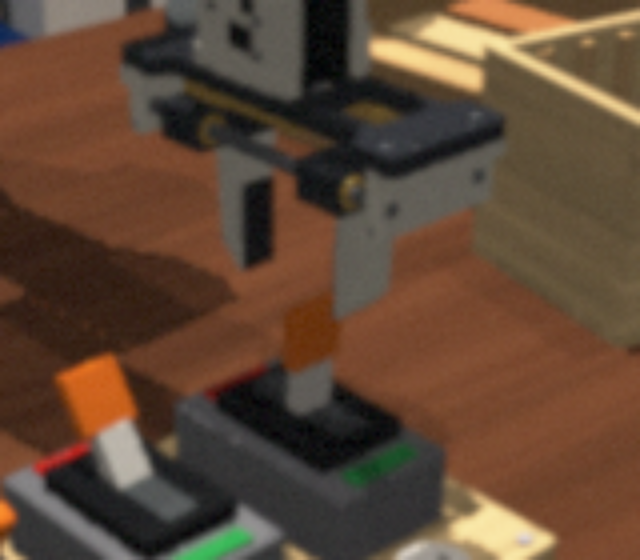

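View pics/top2.png

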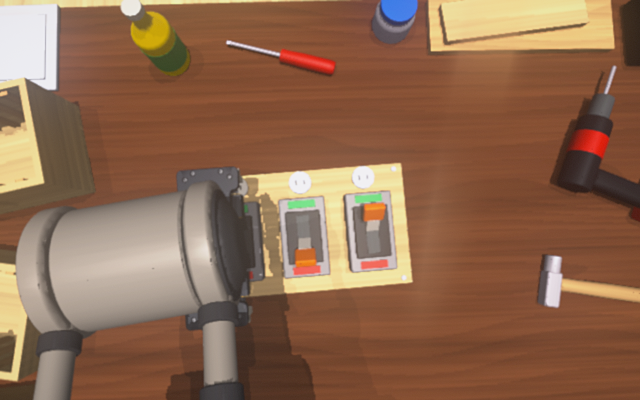

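```bash
python3 - <<'E'
from plant import *
from h import *
s,w=camera_model('scene'),camera_model('wrist')
o=get_obs();print(o['tool_pos'],o['joint_positions'],o['grip_width'])
print(w['fx'],w['cx'],w['cy'])
R=cv2.Rodrigues(w['rvec'])[0];c=-R.T@w['tvec'];print('cam',c,'axis',R[2])
for a,b in(((324,145.5),(258,238)),((346,158.5),(384,238))):
    X=tri([s,w],[a,b]);print(X)
    c1,d=ray(s,a);print([ (c1+d*(z-c1[2])/d[2]).round() for z in (103,120,140)], 'y=152:',(c1+d*(152-c1[1])/d[1]).round())
im=cv2.imread("pics/wrist2.png")[130:400,180:460];cv2.imwrite("pics/crop2w.png",cv2.resize(im,None,fx=2.2,fy=2.2))
E
```

```text
[507.7869801  153.1042854  119.15472413] [ 1.48394065e-01  4.31559523e-01  1.63235741e+00 -1.81276283e-04
  1.07550861e+00  9.67175949e-02] 64.02201245412029
327.886397420311 320.8738470054841 197.9997521001961
cam [502.6993752  229.08195101 301.93486956] axis [ 0.01722106 -0.28286793 -0.95900426]
[471.62300421 156.01563768 141.03709556]
[array([408., 202., 103.]), array([435., 181., 120.]), array([467., 157., 140.])] y=152: [474. 152. 144.]
[538.99413556 158.3376146  139.07750579]
[array([486., 201., 103.]), array([510., 180., 120.]), array([538., 156., 140.])] y=152: [542. 152. 143.]
```

View pics/crop2w.png

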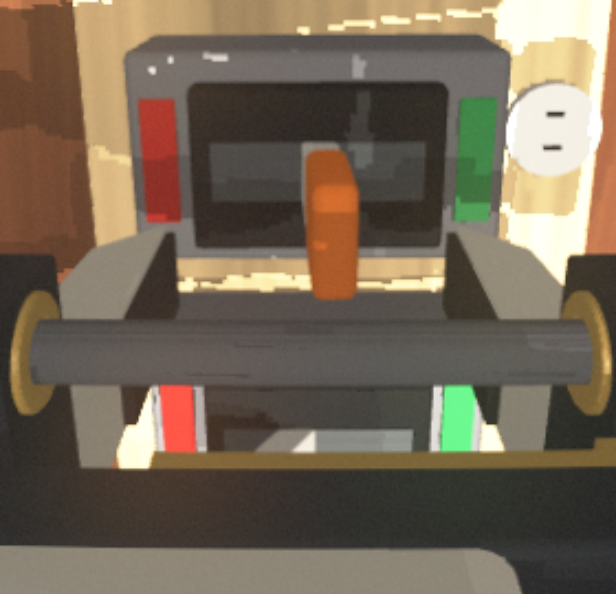

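Both cameras put the fingertips near z≈140, while the TCP reading minus tcp_to_tips gives about 105. In the scene crop the tips are visibly above the lever top. I'll lower a little and measure again before trusting either one.

>>> drive_tool(deltas=[{"hand": -0.4, "tx": 0, "ty": 0, "tz": 0.2, "wx": 0, "wy": 0, "wz": 0}, {"hand": -0.4, "tx": 0, "ty": 0, "tz": 0.25, "wx": 0, "wy": 0, "wz": 0}, {"hand": -0.4, "tx": 0, "ty": 0, "tz": 0, "wx": 0, "wy": 0, "wz": 0}, {"hand": -0.4, "tx": 0, "ty": 0, "tz": 0, "wx": 0, "wy": 0, "wz": 0}])

```text
time: 4.1
tool_pos: [506.4, 153.2, 99.2]
tcp_rot: [3.141, 0.002, 0.052]
contact_force: [-0.1, 0.3, -0.1]
grip_width: 64.1
```

```bash
python3 - <<'E'
from plant import *
from h import *
print(get_obs()['tool_pos'])
im=capture("scene")[:,:,::-1];cv2.imwrite("pics/scene3.png",im)
cv2.imwrite("pics/crop3.png",cv2.resize(im[80:220,260:420],None,fx=4,fy=4))
im=capture("wrist")[:,:,::-1];cv2.imwrite("pics/wrist3.png",im)
E
```

```text
[506.38576556 153.20769434  99.16143558]
```

View pics/crop3.png

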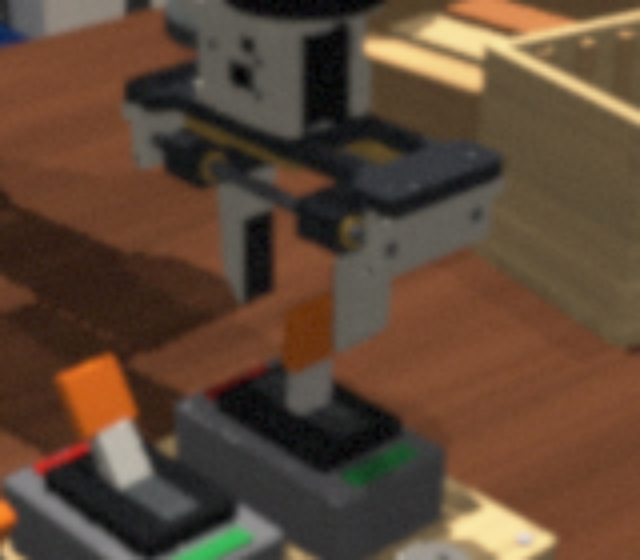

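View pics/wrist3.png

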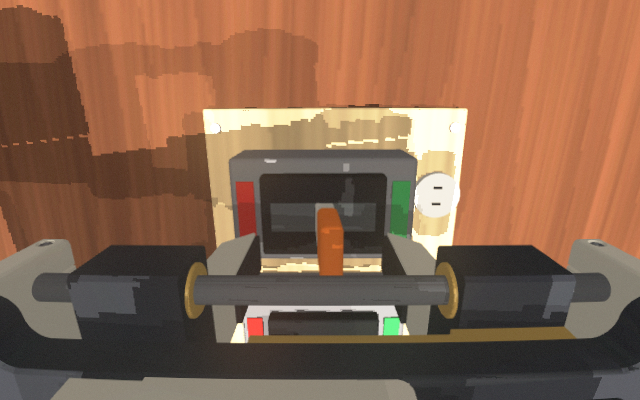

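The scene view agrees again: the tip sits at row ~166, where a tip at z≈85 would project to about row 182. So the real tips are roughly 35 mm higher than the number given. I'll lower slowly and watch the force.

>>> drive_tool(deltas=[{"hand": -0.4, "tx": 0, "ty": 0, "tz": 0.1, "wx": 0, "wy": 0, "wz": 0}, {"hand": -0.4, "tx": 0, "ty": 0, "tz": 0.1, "wx": 0, "wy": 0, "wz": 0}, {"hand": -0.4, "tx": 0, "ty": 0, "tz": 0, "wx": 0, "wy": 0, "wz": 0}])

```text
time: 4.45
tool_pos: [506.5, 153.2, 91.1]
tcp_rot: [3.141, 0.001, 0.052]
contact_force: [-0.2, 0.2, 0.2]
grip_width: 64.2
```

>>> drive_tool(deltas=[{"hand": -0.4, "tx": 0, "ty": 0, "tz": 0.1, "wx": 0, "wy": 0, "wz": 0}, {"hand": -0.4, "tx": 0, "ty": 0, "tz": 0.05, "wx": 0, "wy": 0, "wz": 0}, {"hand": -0.4, "tx": 0, "ty": 0, "tz": 0, "wx": 0, "wy": 0, "wz": 0}])

```text
time: 4.7
tool_pos: [506.7, 153.2, 85.3]
tcp_rot: [3.141, 0.001, 0.052]
contact_force: [-0.1, -0.4, -0.4]
grip_width: 64.3
```

```bash
python3 - <<'E'
from plant import *
from h import *
print(get_obs()['tool_pos'])
im=capture("scene")[:,:,::-1];cv2.imwrite("pics/scene4.png",im)
cv2.imwrite("pics/crop4.png",cv2.resize(im[80:220,260:420],None,fx=4,fy=4))
E
```

```text
[506.6528211  153.21651134  85.29878392]
```

View pics/crop4.png

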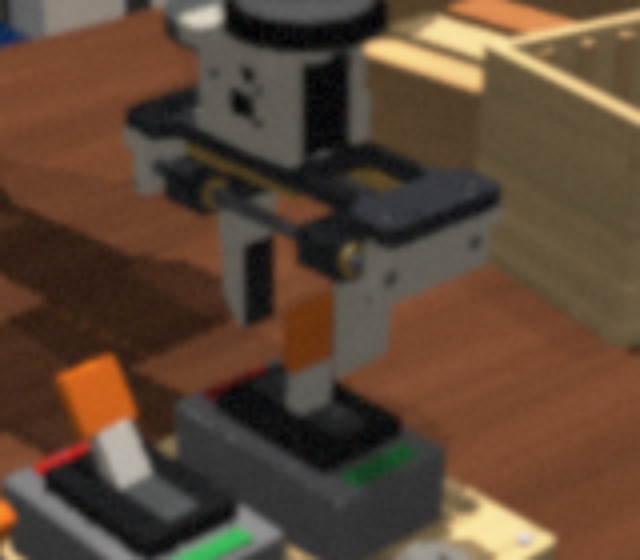

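Tips are now at z≈104 by vision, on either side of the orange end. Next I push toward red (−x).

>>> drive_tool(deltas=[{"hand": -0.4, "tx": -0.25, "ty": 0, "tz": 0, "wx": 0, "wy": 0, "wz": 0}, {"hand": -0.4, "tx": -0.25, "ty": 0, "tz": 0, "wx": 0, "wy": 0, "wz": 0}, {"hand": -0.4, "tx": -0.15, "ty": 0, "tz": 0, "wx": 0, "wy": 0, "wz": 0}, {"hand": -0.4, "tx": -0.15, "ty": 0, "tz": 0, "wx": 0, "wy": 0, "wz": 0}, {"hand": -0.4, "tx": -0.1, "ty": 0, "tz": 0, "wx": 0, "wy": 0, "wz": 0}, {"hand": -0.1, "tx": -0.1, "ty": 0, "tz": 0, "wx": 0, "wy": 0, "wz": 0}, {"hand": -0.4, "tx": -0.1, "ty": 0, "tz": 0, "wx": 0, "wy": 0, "wz": 0}, {"hand": -0.4, "tx": 0, "ty": 0, "tz": 0, "wx": 0, "wy": 0, "wz": 0}])

```text
time: 5.42
tool_pos: [462.4, 151.0, 86.0]
tcp_rot: [3.141, 0.001, 0.052]
contact_force: [0.6, -0.5, 1.6]
grip_width: 64.0
```

```bash
python3 - <<'E'
from plant import *
from h import *
im=capture("scene")[:,:,::-1]
cv2.imwrite("pics/crop5.png",cv2.resize(im[80:220,260:420],None,fx=4,fy=4))
o=get_obs();print(o['tool_pos'],o['contact_force'],o['grip_width'])
E
```

```text
[462.35021863 150.9875276   85.88352701] [0.64946222 0.43529059 1.22235766] 63.93512554667331
```

View pics/crop5.png

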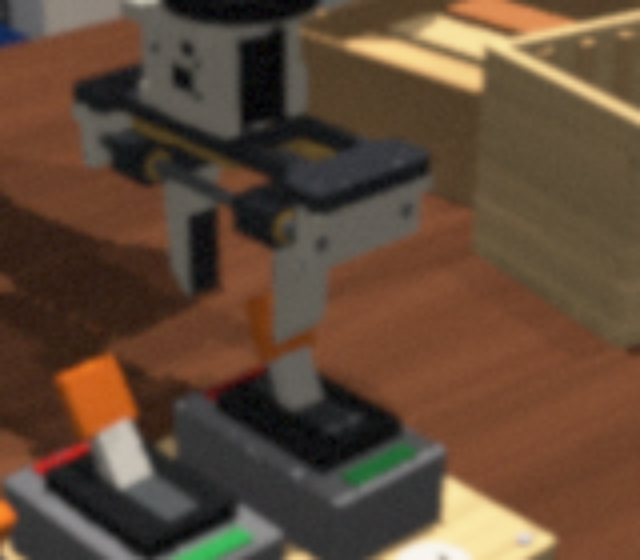

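The lever is moving with the finger. I'll continue to the stop in small steps.

>>> drive_tool(deltas=[{"hand": -0.4, "tx": -0.1, "ty": 0, "tz": 0, "wx": 0, "wy": 0, "wz": 0}, {"hand": -0.4, "tx": -0.1, "ty": 0, "tz": 0, "wx": 0, "wy": 0, "wz": 0}, {"hand": -0.4, "tx": 0, "ty": 0, "tz": 0, "wx": 0, "wy": 0, "wz": 0}])

```text
time: 5.72
tool_pos: [454.3, 150.6, 85.8]
tcp_rot: [3.141, 0.001, 0.052]
contact_force: [1.7, 0.0, -0.3]
grip_width: 64.1
```

>>> drive_tool(deltas=[{"hand": -0.4, "tx": -0.07, "ty": 0, "tz": 0, "wx": 0, "wy": 0, "wz": 0}, {"hand": -0.4, "tx": 0, "ty": 0, "tz": 0, "wx": 0, "wy": 0, "wz": 0}])

```text
time: 5.88
tool_pos: [451.9, 150.4, 85.9]
tcp_rot: [3.141, 0.0, 0.052]
contact_force: [2.2, -0.8, -0.4]
grip_width: 64.7
```

>>> drive_tool(deltas=[{"hand": -0.4, "tx": -0.07, "ty": 0, "tz": 0, "wx": 0, "wy": 0, "wz": 0}, {"hand": -0.4, "tx": 0, "ty": 0, "tz": 0, "wx": 0, "wy": 0, "wz": 0}])

```text
time: 6.05
tool_pos: [450.1, 150.3, 86.2]
tcp_rot: [-3.142, -0.002, 0.052]
contact_force: [5.0, 0.7, -0.1]
grip_width: 64.3
```

>>> drive_tool(deltas=[{"hand": -0.4, "tx": -0.07, "ty": 0, "tz": 0, "wx": 0, "wy": 0, "wz": 0}, {"hand": -0.4, "tx": 0, "ty": 0, "tz": 0, "wx": 0, "wy": 0, "wz": 0}])

```text
time: 6.22
tool_pos: [449.4, 150.4, 86.8]
tcp_rot: [-3.141, -0.006, 0.052]
contact_force: [8.4, 0.1, 0.8]
grip_width: 64.1
```

```bash
python3 - <<'E'
from plant import *
from h import *
im=capture("scene")[:,:,::-1]
cv2.imwrite("pics/crop6.png",cv2.resize(im[80:220,260:420],None,fx=4,fy=4))
o=get_obs();print(o['tool_pos'],o['contact_force'],o['grip_width'])
E
```

```text
[449.37024654 150.34817081  86.86001274] [ 9.3953024  -0.32075427  0.33772882] 63.938332833413114
```

View pics/crop6.png

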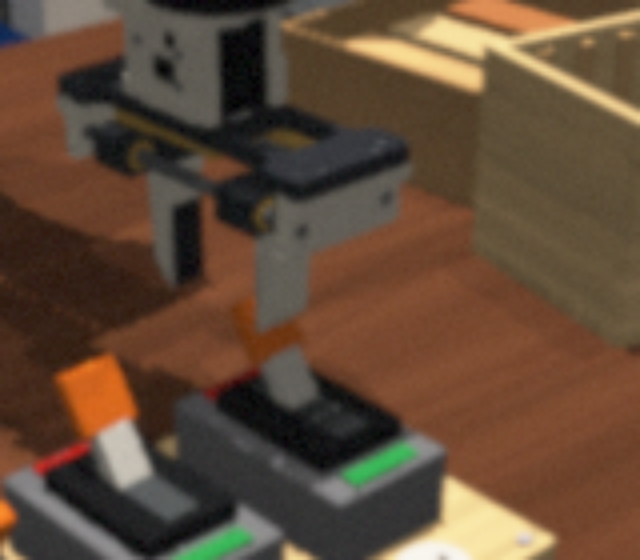

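>>> drive_tool(deltas=[{"hand": -0.4, "tx": -0.1, "ty": 0, "tz": 0, "wx": 0, "wy": 0, "wz": 0}, {"hand": -0.4, "tx": 0, "ty": 0, "tz": 0, "wx": 0, "wy": 0, "wz": 0}, {"hand": -0.4, "tx": 0, "ty": 0, "tz": 0, "wx": 0, "wy": 0, "wz": 0}])

```text
time: 6.52
tool_pos: [448.4, 150.3, 87.8]
tcp_rot: [-3.141, -0.013, 0.052]
contact_force: [15.6, 0.2, -0.3]
grip_width: 64.5
```

Off stop reached: the force rose to 15.6 N with the tool stalled, and the lean is parallel to the spare's lever. Now I throw it toward green.

>>> drive_tool(deltas=[{"hand": -0.4, "tx": 0.25, "ty": 0, "tz": 0, "wx": 0, "wy": 0, "wz": 0}, {"hand": -0.4, "tx": 0.25, "ty": 0, "tz": 0, "wx": 0, "wy": 0, "wz": 0}, {"hand": -0.4, "tx": 0.25, "ty": 0, "tz": 0, "wx": 0, "wy": 0, "wz": 0}, {"hand": -0.4, "tx": 0.2, "ty": 0, "tz": 0, "wx": 0, "wy": 0, "wz": 0}, {"hand": -0.4, "tx": 0.2, "ty": 0, "tz": 0, "wx": 0, "wy": 0, "wz": 0}, {"hand": -0.4, "tx": 0.15, "ty": 0, "tz": 0, "wx": 0, "wy": 0, "wz": 0}, {"hand": -0.4, "tx": 0.15, "ty": 0, "tz": 0, "wx": 0, "wy": 0, "wz": 0}, {"hand": -0.4, "tx": 0.15, "ty": 0, "tz": 0, "wx": 0, "wy": 0, "wz": 0}, {"hand": -0.4, "tx": 0.15, "ty": 0, "tz": 0, "wx": 0, "wy": 0, "wz": 0}, {"hand": -0.4, "tx": 0.15, "ty": 0, "tz": 0, "wx": 0, "wy": 0, "wz": 0}, {"hand": -0.4, "tx": 0.15, "ty": 0, "tz": 0, "wx": 0, "wy": 0, "wz": 0}, {"hand": -0.4, "tx": 0.15, "ty": 0, "tz": 0, "wx": 0, "wy": 0, "wz": 0}, {"hand": -0.4, "tx": 0.15, "ty": 0, "tz": 0, "wx": 0, "wy": 0, "wz": 0}, {"hand": -0.4, "tx": 0.15, "ty": 0, "tz": 0, "wx": 0, "wy": 0, "wz": 0}, {"hand": -0.4, "tx": 0, "ty": 0, "tz": 0, "wx": 0, "wy": 0, "wz": 0}])

```text
time: 7.77
tool_pos: [544.0, 155.2, 85.8]
tcp_rot: [-3.141, -0.001, 0.052]
contact_force: [0.0, -0.3, -0.1]
grip_width: 64.5
```

```bash
python3 - <<'E'
from plant import *
from h import *
im=capture("scene")[:,:,::-1]
cv2.imwrite("pics/crop7.png",cv2.resize(im[80:220,260:420],None,fx=4,fy=4))
o=get_obs();print(o['tool_pos'],o['contact_force'],o['grip_width'])
E
```

```text
[543.696949   155.18076386  85.77163809] [-0.11905545  0.13541393 -0.1764331 ] 64.44175362179185
```

View pics/crop7.png

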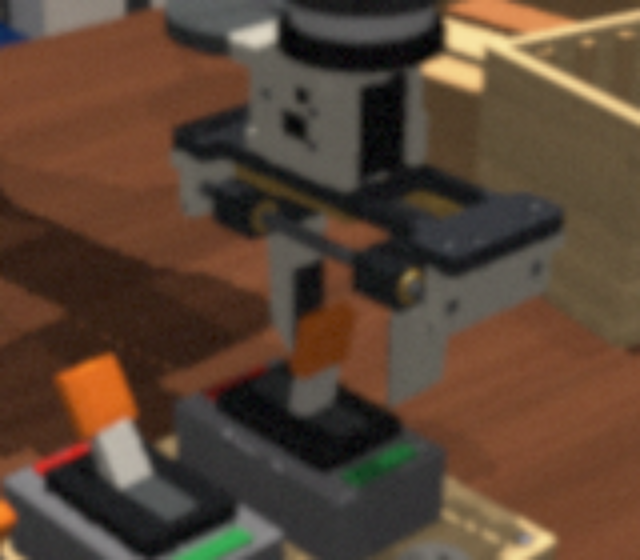

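>>> drive_tool(deltas=[{"hand": -0.4, "tx": 0.15, "ty": 0, "tz": 0, "wx": 0, "wy": 0, "wz": 0}, {"hand": -0.4, "tx": 0.15, "ty": 0, "tz": 0, "wx": 0, "wy": 0, "wz": 0}, {"hand": -0.4, "tx": 0.1, "ty": 0, "tz": 0, "wx": 0, "wy": 0, "wz": 0}, {"hand": -0.4, "tx": 0, "ty": 0, "tz": 0, "wx": 0, "wy": 0, "wz": 0}])

```text
time: 8.15
tool_pos: [559.4, 156.0, 85.7]
tcp_rot: [3.141, -0.001, 0.052]
contact_force: [-0.9, -0.7, -0.2]
grip_width: 64.2
```

>>> drive_tool(deltas=[{"hand": -0.4, "tx": 0.1, "ty": 0, "tz": 0, "wx": 0, "wy": 0, "wz": 0}, {"hand": -0.4, "tx": 0, "ty": 0, "tz": 0, "wx": 0, "wy": 0, "wz": 0}])

```text
time: 8.32
tool_pos: [563.2, 156.2, 85.9]
tcp_rot: [3.142, -0.001, 0.052]
contact_force: [-1.5, 0.6, 0.2]
grip_width: 64.4
```

>>> drive_tool(deltas=[{"hand": -0.4, "tx": 0.1, "ty": 0, "tz": 0, "wx": 0, "wy": 0, "wz": 0}, {"hand": -0.4, "tx": 0, "ty": 0, "tz": 0, "wx": 0, "wy": 0, "wz": 0}])

```text
time: 8.48
tool_pos: [565.9, 156.4, 85.7]
tcp_rot: [3.141, 0.002, 0.052]
contact_force: [-5.3, -1.1, 1.2]
grip_width: 64.2
```

>>> drive_tool(deltas=[{"hand": -0.4, "tx": 0.1, "ty": 0, "tz": 0, "wx": 0, "wy": 0, "wz": 0}, {"hand": -0.4, "tx": 0, "ty": 0, "tz": 0, "wx": 0, "wy": 0, "wz": 0}])

```text
time: 8.65
tool_pos: [566.2, 156.4, 85.2]
tcp_rot: [3.141, 0.011, 0.052]
contact_force: [-15.5, -1.8, 6.3]
grip_width: 64.7
```

>>> drive_tool(deltas=[{"hand": -0.4, "tx": 0.08, "ty": 0, "tz": 0, "wx": 0, "wy": 0, "wz": 0}, {"hand": -0.4, "tx": 0, "ty": 0, "tz": 0, "wx": 0, "wy": 0, "wz": 0}, {"hand": -0.4, "tx": 0, "ty": 0, "tz": 0, "wx": 0, "wy": 0, "wz": 0}])

```text
time: 8.9
tool_pos: [566.3, 156.5, 84.9]
tcp_rot: [3.141, 0.017, 0.053]
contact_force: [-23.7, -2.0, 11.6]
grip_width: 64.2
```

```bash
python3 - <<'E'
from plant import *
from h import *
im=capture("scene")[:,:,::-1]
cv2.imwrite("pics/crop8.png",cv2.resize(im[80:220,260:420],None,fx=4,fy=4))
o=get_obs();print(o['tool_pos'],o['contact_force'],o['grip_width'])
E
```

```text
[566.29126607 156.4516991   84.84959875] [-23.91092698  -1.85637162  11.71141839] 64.43122269704904
```

View pics/crop8.png

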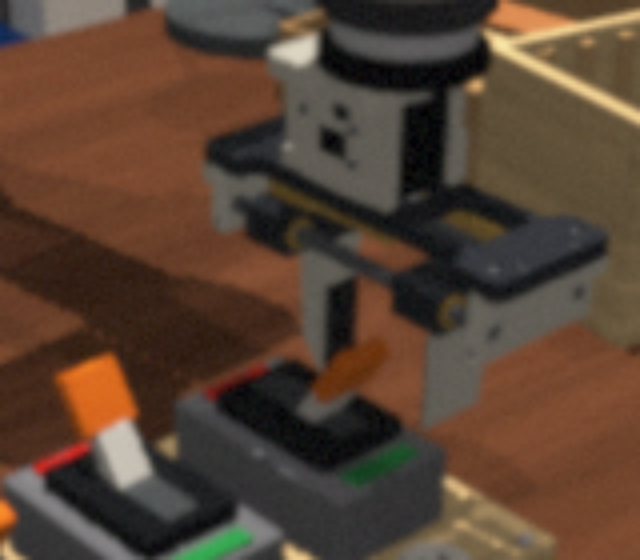

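On stop reached: −24 N with the tool stalled, and the lever leans fully to green. I'll back off to centre the gap and then lift.

>>> drive_tool(deltas=[{"hand": -0.4, "tx": -0.2, "ty": 0, "tz": 0, "wx": 0, "wy": 0, "wz": 0}, {"hand": -0.4, "tx": -0.25, "ty": 0, "tz": 0, "wx": 0, "wy": 0, "wz": 0}, {"hand": -0.4, "tx": -0.15, "ty": 0, "tz": 0, "wx": 0, "wy": 0, "wz": 0}, {"hand": -0.4, "tx": 0, "ty": 0, "tz": 0, "wx": 0, "wy": 0, "wz": 0}])

```text
time: 9.28
tool_pos: [549.7, 155.6, 86.4]
tcp_rot: [3.142, -0.001, 0.052]
contact_force: [0.2, 0.1, 0.5]
grip_width: 64.0
```

>>> drive_tool(deltas=[{"hand": -0.4, "tx": 0, "ty": 0, "tz": -0.3, "wx": 0, "wy": 0, "wz": 0}, {"hand": -0.4, "tx": 0, "ty": 0, "tz": -0.6, "wx": 0, "wy": 0, "wz": 0}, {"hand": -0.4, "tx": 0, "ty": 0, "tz": -0.8, "wx": 0, "wy": 0, "wz": 0}, {"hand": -0.4, "tx": 0, "ty": 0, "tz": -0.8, "wx": 0, "wy": 0, "wz": 0}, {"hand": -0.4, "tx": 0, "ty": 0, "tz": -0.5, "wx": 0, "wy": 0, "wz": 0}, {"hand": -0.4, "tx": 0, "ty": -0.8, "tz": 0, "wx": 0, "wy": 0, "wz": 0}, {"hand": -0.4, "tx": -0.8, "ty": 0, "tz": 0, "wx": 0, "wy": 0, "wz": 0}, {"hand": -0.4, "tx": -0.8, "ty": 0, "tz": 0, "wx": 0, "wy": 0, "wz": 0}, {"hand": -0.4, "tx": -0.8, "ty": 0, "tz": 0, "wx": 0, "wy": 0, "wz": 0}, {"hand": -0.4, "tx": 0, "ty": 0, "tz": 0, "wx": 0, "wy": 0, "wz": 0}])

```text
time: 10.12
tool_pos: [447.6, 182.5, 205.9]
tcp_rot: [3.141, 0.003, 0.054]
contact_force: [1.1, 0.0, -0.5]
grip_width: 64.2
```

```bash
python3 - <<'E'
from plant import *
from h import *
im=capture("scene")[:,:,::-1]
cv2.imwrite("pics/crop9.png",cv2.resize(im[130:280,190:410],None,fx=3.6,fy=3.6))
im=capture("top")[:,:,::-1]
cv2.imwrite("pics/top9.png",im)
o=get_obs();print(o['time'],o['tool_pos'],o['contact_force'],o['grip_width'])
E
```

```text
10.2167 [452.70995622 182.76572029 206.85689187] [0.19327145 0.3323671  0.1962849 ] 64.35631349137405
```

View pics/crop9.png

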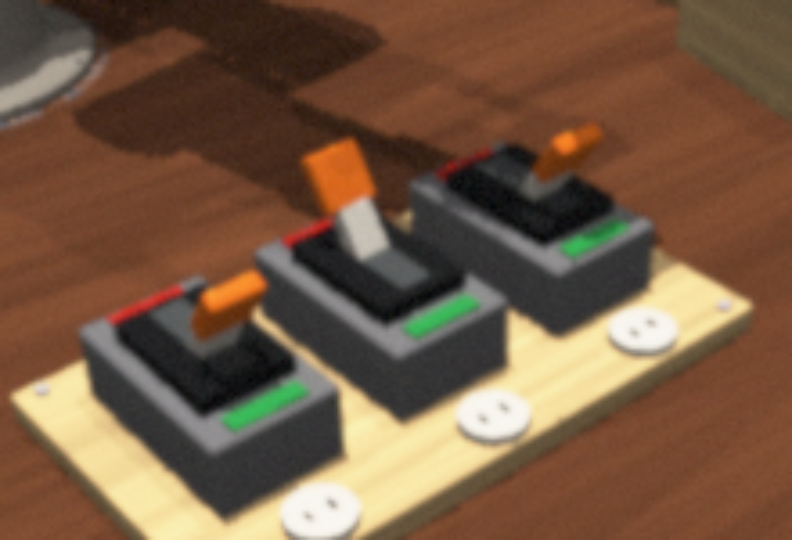

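View pics/top9.png

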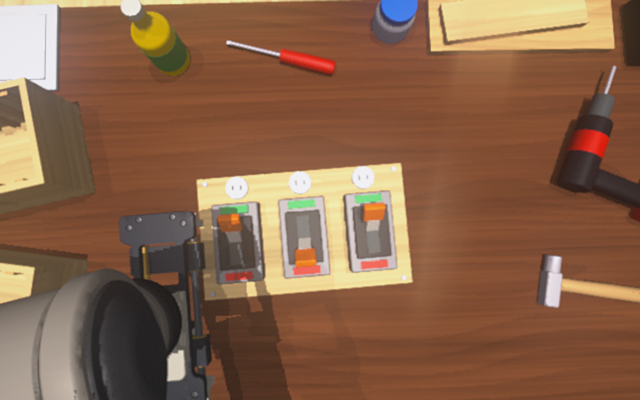

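The tripped lever (228,222) now leans to green just like the running one (373,212), about 13–14 px from its green mark in each case. The middle one is still off, and the gripper is clear and still.

```bash
python3 -c "
from plant import *
print(close_job())"
```

```text
the job is handed in; nothing more can be done
None
```

I reset the tripped breaker, the left one in the top view, and handed the job in at about 10.2 s. I pushed its lever to the red stop, then threw it to the green stop, and released it.

- **Stops:** at the off stop the tool stalled with the force rising to 15.6 N, and at the on stop it stalled at about 24 N. Both are under the 40 N limit.
- **Last pictures:** the reset lever leans to green like the running breaker's lever. The running (on) and spare (off) levers look unchanged. The gripper is well clear, with about 0 N contact.
- **Fingertip disagreement:** the cameras showed the fingertips about 20 mm behind the reported TCP, not 14 mm ahead as `tcp_to_tips` says. I set the pushing height from the pictures, lowering in small steps while watching the force.
- **Slips:** my first two move calls were refused because their rows were missing fields. One row of the off-push carried hand −0.1 instead of −0.4 by mistake; the opening still read 64 mm at the end of that call.

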